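# Seat a mineral bottle in its V-shaped rest

### The job

Take the small glass mineral bottle that lies in the beech tray and lay it gently in the V groove of the beech bottle rest, base towards the end stop but still clear of it. Then slide it along the groove until its base is pressed firmly against the stop (about 10 N) while it lies on both flanks, never so hard (25 N) that the clamped stop could shift, and let go so that it stays fully home. Leave the other things alone.

Things in the scene. Friction and masses are not known exactly. Their poses are not given: they have to be found in the camera images.
- bottle_center (a point): Small glass mineral bottle (0.22 to 0.36 kg), lying in the tray: straight body 56 mm thick, 110 mm long, then a shoulder, a 26 mm neck and a 29 mm metal cap. This point: on the axis, middle of the straight body; x runs along the bottle towards its base (base at x = +55 mm, flat end of the cap at -130 mm). It may roll about x. Centre of mass about 20 mm towards the cap from here.
- bottle_base (a point): Centre of the bottle's flat base (56 mm in diameter), on its axis; same axes as bottle_center.
- tray: Fixed beech tray 240 x 150 mm, walls 22 mm high; floor 8 mm above the board, with two battens along x, outer edges 28 mm from the middle, tops 18 mm above the board, that keep the bottle from rolling. Origin under its centre, on the board; x is its long way, along the bottle, whose axis lies 36 mm above the board.
- bottle_rest: Fixed beech rest, foot 180 x 70 mm, with a V groove 170 mm long. Origin under its centre, on the board; x runs along the groove towards the end stop, z up. A seated bottle's axis is at y = 0, 64 mm above the board. The end stop, an upright plate across the groove (56 mm wide, clamp 108 mm wide, tops 88 mm above the board), has its face between x = +50 and +70 mm, not measured: feel for it.
- flank_left: The groove's flank on the rest's +y side, origin and axes those of bottle_rest: flat, 45 degrees; it ends 23 mm beside and 16 mm below the seated bottle's axis, so fingers beside the bottle with tips at most 14 mm under the axis touch nothing. Sliding the bottle along rubs with some 2 to 6 N.
- flank_right: The same flank on the rest's -y side, origin and axes those of bottle_rest. The end stop behind the groove feels rigid but is only clamped: about 30 N on it would shift it.
- stopper: Bystander: hard silicone stopper, 42 mm in diameter, 36 mm high, standing on the board; origin under it.
Things that resemble listed ones, but are neither listed nor needed, are in the scene too. Of the things that look like the bottle_rest, take the one that is farthest to the robot's right at the start.

How it is judged:
On the way, in this order (a step that is already met when the one before it is completed fails the run):
1. the bottle lies in the groove on both flanks, along it, clear of the end stop (contact force between bottle and flank_left above 0.3 N and contact force between bottle and flank_right above 0.3 N and angle between the x axis of bottle_center and the x axis of bottle_rest, either way round below 0.05 rad and x of bottle_base in the frame of end_stop below -0.004 m), for 0.1 s.
2. lying on both flanks, the bottle's base is pressed against the end stop with more than 4 N (contact force between bottle and flank_left above 0.3 N and contact force between bottle and flank_right above 0.3 N and angle between the x axis of bottle_center and the x axis of bottle_rest, either way round below 0.05 rad and contact force between bottle and end_stop above 4 N), for 0.2 s.
At the end, for the whole second after the job is handed in: The bottle rests in the groove on both flanks (more than 0.3 N on each), within 0.05 rad of the groove's direction, its base within 2 mm of the end stop's face, released and at rest (contact force between bottle and flank_left above 0.3 N and contact force between bottle and flank_right above 0.3 N and angle between the x axis of bottle_center and the x axis of bottle_rest, either way round below 0.05 rad and x of bottle_base in the frame of end_stop between -0.002 and 0.002 m and linear speed of bottle below 0.01 m/s and contact force between bottle and the fingers below 0.05 N); the robot touches nothing.
It fails at once if the bottle is pressed against the end stop with more than 25 N (contact force between bottle and end_stop above 25 N).
It fails at once if the clamped end stop is shifted by more than 3 mm (distance of end_stop from where it was at the start of the episode above 0.003 m).
It fails at once if the bottle is pressed or dropped on a flank with more than 40 N (contact force between bottle and flank_left above 40 N or contact force between bottle and flank_right above 40 N).
It fails at once if a bystander is moved by more than 30 mm (distance of any of big_bottle, pet_bottle, stopper, herb_pot, dust_brush from where it was at the start of the episode above 0.03 m).
It also fails if it takes over 62 s, if anything falls off the work surface, if the arm or the gripper's body presses on something with over 40 N, if the wrist force passes 120 N, or if a joint passes its speed limit or range.

### The arm

A 6-joint arm with a two-finger parallel gripper is mounted at the origin on the work surface. World frame = base frame: x ahead of the robot, y to its left, z up, the work surface at z = 0. Lengths are in m, angles in rad, forces in N, time in s.
With the tool pointing down it reaches from about 0.275 to 0.75 m from the base axis. Payload 10.2 kg.
Tool frame: the origin (TCP) lies at the very end of the fingers, on their centre line; the grasp point (between the pads) lies 19 mm behind it (manip.grasp_offset is the distance from the TCP to the grasp point, in m); z points along the fingers, y is the line along which they close (so a half turn about z gives the same grasp; the last joint's range is limited). The gripper opens to 88 mm and grips with 3 to 60 N. Pads are 18 mm wide; open, the fingers measure 123 mm over their backs; the gripper's body (75 mm by 187 mm) begins 45 mm behind the grasp point.
Start: joints at [0.898, 0.313, 1.498, -0, 1.331, -0.223], TCP at [0.228, 0.473, 0.211] pointing down, gripper open.
Joint ranges: [-2.94, 2.94], [-0.97, 2.17], [0.19, 2.56], [-1.23, 4.37], [0.02, 3.11], [-2.88, 2.88]. Speed limits (rad/s): [2.39, 2.39, 3.01, 3.14, 3.14, 3.14].

### API

Orientations are given as a rotation vector (axis times angle).
In Python, from station import manip gives the robot as it stands.
- The arm moves only by the tool jog_arm, never from a script. Its argument "series" is one flat list of numbers, 7 for each row, row after row: the shift along the tool's x, y, z in cm, then the turn, a rotation vector about the tool's x, y, z in degrees, then the finger opening in cm, from 0 to 8.81. A call has 1 to 20 rows; each row is the pose to reach, as a shift and turn from the pose commanded when the call began, along the tool's axes at that moment; what a row does not reach only later rows make up. A row lasts 1/8 s, in which the tool goes at most 62.5 mm and 10.7 degrees, less where a joint would pass 70% of its speed; a pose out of reach is approached as far as the arm can. A call with a gripper value outside its range is refused whole. The fingers move at their own pace and stop on an object; "newtons" is the grip in N (left out, the last holds). Time passes only in rows, so rows that repeat a pose let the fingers close. It gives the time, the measured TCP pose, the force, the opening and the grip force at its end, in the units of the state.
- manip.get_obs(): the state, without advancing time (a new reading comes with each control period).
- manip.read_camera(name): name is "side" or "top"; returns the picture (400x640x3 uint8, red, green, blue); there is no depth.
- manip.camera_model(name): a dict with "fx", "fy", "cx", "cy" (pixels), "k1" (the pictures are not rectified: a ray, as slopes to the right and down, at radius r is drawn at 1 + k1 r^2 times it, then the intrinsics apply), "view" (4x4, takes a point from world to camera coordinates). Camera axes: x right, y down, z forward; pixel columns grow to the right and rows downward; lengths in m; the calibration is good to about 2 mm. A picture is of the moment at which its call begins. camera_model takes no time and is no camera call.
- manip.sign_off(): hands the job in; it is judged then, once.
The state is a dict: "time": time; "qpos": joint angles; "qd": joint speeds; "joint_torque": joint torques, N m; "eef_pos": TCP position; "tcp_rot": TCP orientation; "contact_force": force on the tool from outside, world axes, zero at the start; "wrist_torque": the same for the moment, N m; "finger_gap": finger opening in m; "grip_force": force on a finger pad.
Only numpy, scipy, OpenCV 4.12 (cv2) and the standard library are available. Lean on these libraries where they do the work, as an engineer would, in place of code of your own. Each camera call takes 0.05 s, during which the arm holds its last target. There are 200 camera calls.

## Working session

There is one attempt and no reset: what is moved stays moved. The work goes in short steps, Python scripts to look and compute and a tool call to move; the robot and the scene stay as the last step left them, time stands still between calls to the robot, and variables do not carry over. Pictures are saved under pics/ and viewed, at most 12 in all, crops included, and the job is handed in when it is done.

Besides the shell and the picture viewer there is one more tool, called after "Request:" as name(argument=value, ...) on one line, values as JSON. jog_arm: Moves the arm, as the interface text tells. Its arguments: {"type":"object","properties":{"series":{"type":"array"},"newtons":{"type":"number"}},"required":["series"]}

```bash
mkdir -p pics; cat > h.py <<'E'
import numpy as np, cv2
from station import manip
from scipy.spatial.transform import Rotation as R
def ray(name,u,v):
    m=manip.camera_model(name)
    K=np.array([[m['fx'],0,m['cx']],[0,m['fy'],m['cy']],[0,0,1.]])
    p=cv2.undistortPoints(np.array([[[u,v]]],float),K,np.array([m['k1'],0,0,0.]))[0,0]
    V=np.array(m['view']);Rm=V[:3,:3]
    return -Rm.T@V[:3,3], Rm.T@np.array([p[0],p[1],1])
def onz(name,u,v,z):
    c,d=ray(name,u,v); return (c+d*(z-c[2])/d[2]).round(4)
def proj(name,P):
    m=manip.camera_model(name)
    V=np.array(m['view']);q=V[:3,:3]@np.array(P)+V[:3,3]
    a,b=q[0]/q[2],q[1]/q[2];s=1+m['k1']*(a*a+b*b)
    return np.array([m['fx']*a*s+m['cx'],m['fy']*b*s+m['cy']]).round(1)
def snap(name,f):
    im=manip.read_camera(name); cv2.imwrite('pics/'+f,cv2.cvtColor(im,cv2.COLOR_RGB2BGR)); return im
E
python3 - <<'E'
from h import *
for n in('top','side'):
    snap(n,n+'0.png');m=manip.camera_model(n);print(n,m['fx'],m['k1'],ray(n,320,200))
print(manip.get_obs())
E
```

```text
top 475.8297545453574 -0.04015056584089298 (array([0.37743243, 0.00822662, 1.14662246]), array([ 0.13289016, -0.02864935, -0.99087893]))
side 429.8602237232315 -0.10321529520350865 (array([ 0.42381802, -0.69424569,  0.4714327 ]), array([ 0.13028756,  0.85581486, -0.50064546]))
{'time': 0.1, 'qpos': array([ 8.97594914e-01,  3.13356013e-01,  1.49833441e+00,  2.34819474e-05,
        1.33099952e+00, -2.23419000e-01]), 'qd': array([-8.36163265e-04, -9.84972310e-04, -1.90147676e-03,  1.65858714e-04,
       -1.45621316e-03, -9.63845486e-05]), 'joint_torque': array([ 1.77198934e-03, -4.02817869e+01, -2.52643919e+01,  6.95228158e-02,
        3.42620211e-02, -4.35061361e-05]), 'eef_pos': array([0.22811422, 0.47258452, 0.21074783]), 'tcp_rot': array([-7.00473962e-01, -3.06199624e+00,  1.53752699e-03]), 'contact_force': array([-0.41474526,  0.31299332,  0.43538044]), 'wrist_torque': array([-0.00826685,  0.00114586, -0.03072091]), 'grip_force': 0.0, 'finger_gap': 0.08806070327452553}
```

View pics/top0.png

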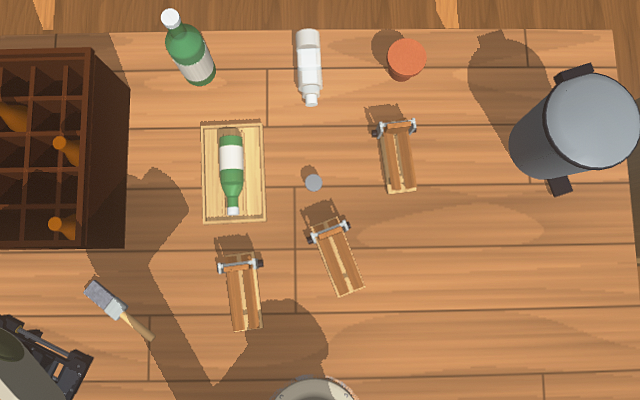

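View pics/side0.png

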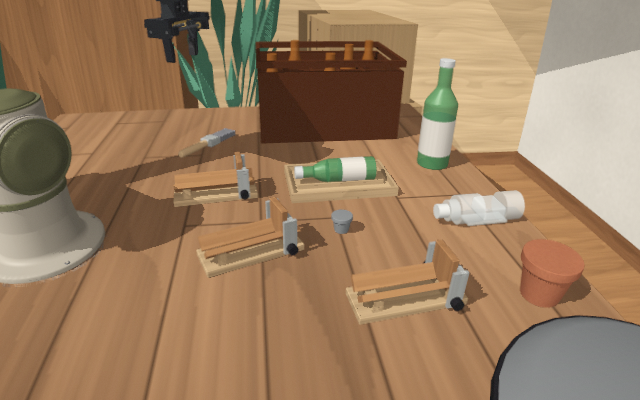

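Top view: the small green bottle lies in the tray at (231,170), with its base up-image (+x). Look-alikes for it are the big green bottle (190,50) and the PET bottle (308,65). There are three candidate rests: (397,160), (333,255) and (240,295). Image right is −y, so the rest farthest to the robot's right is (397,160), which is (405,290) in the side view. The stopper is at (313,182).

```bash
python3 - <<'E'
from h import *
im=cv2.imread('pics/top0.png')
a=cv2.resize(im[95:205,355:435],None,fx=5,fy=5,interpolation=cv2.INTER_CUBIC)
b=cv2.resize(im[115:225,195:270],None,fx=5,fy=5,interpolation=cv2.INTER_CUBIC)
cv2.imwrite('pics/crop.png',np.hstack([a,b]))
for u,v in[(397,160),(333,255),(240,295),(231,170)]: print(onz('top',u,v,.04))
# bottle: green/white mask in tray interior
c=im[120:222,205:262].astype(int);B,G,Rr=c[...,0],c[...,1],c[...,2]
m=((G-Rr>15)|((B>150)&(Rr-B<35)&(Rr>150))).astype(np.uint8)
n,l,s,_=cv2.connectedComponentsWithStats(m);print(s[1:][s[1:,4]>20])
ys,xs=np.nonzero(m);rows=[]
for y in range(m.shape[0]):
    x=np.nonzero(m[y])[0]
    if len(x): rows.append((y+120,x.min()+205,x.max()+205))
for r in rows[::4]+[rows[-1]]: print(*r,end=' | ')
# camera-to-tool check
print(proj('top',[.228,.473,.211]))
E
```

```text
[ 0.6195 -0.2087  0.04  ]
[ 0.397  -0.0517  0.04  ]
[0.3088 0.1631 0.04  ]
[0.6002 0.1855 0.04  ]
[[  15   15   23   81 1488]]
135 229 231 | 139 220 241 | 143 220 241 | 147 220 241 | 151 220 242 | 155 220 242 | 159 220 242 | 163 220 242 | 167 220 242 | 171 220 242 | 175 221 242 | 179 221 242 | 183 221 242 | 187 222 241 | 191 224 240 | 195 226 238 | 199 228 237 | 203 228 237 | 207 228 237 | 211 227 238 | 215 231 231 | 215 231 231 | [ 67.2 344.8]
```

View pics/crop.png

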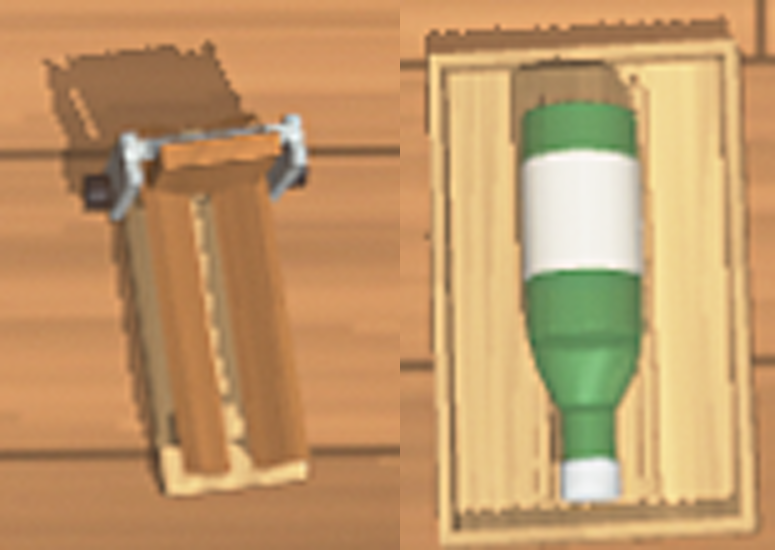

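The crop confirms both choices: the green bottle in the tray has its base up at about (231,135) and its cap end at (232,214). The rest on the right has its stop at the far (up-image) end, around (399,127).

```bash
python3 - <<'E'
from h import *
f=lambda u,v,z:onz('top',u,v,z)
L=[f(355+x/5,95+y/5,.048) for x,y in((148,195),(178,470),(270,190),(305,458))]
print(L)
cn=(L[1]+L[3])/2;cf=(L[0]+L[2])/2
print('rest mid near,far',cn,cf, [np.degrees(np.arctan2(*(p-q)[[1,0]])) for p,q in((L[0],L[1]),(L[2],L[3]),(cf,cn))])
print('plate top front edge',f(355+163/5,95+165/5,.088),f(355+283/5,95+155/5,.088))
F=[f(355+165/5,95+493/5,.008),f(355+307/5,95+480/5,.008)];print('foot near corners',F)
P=[f(230.5,140,.036),f(231.5,180,.036),f(232.5,207,.036)];print(P)
print('base',f(231,134.5,.045),'cap',f(232.5,215,.036))
T=[f(195+x/5-.0,115+y/5,.022) for x,y in((30,55),(45,540),(335,45),(355,525))]
T=[f(195+(x)/5,115+y/5,.022) for x,y in((30,55),(45,540),(335,45),(355,525))];print('tray',T,np.mean(T,0))
for p,q in((T[0],T[1]),(T[2],T[3]),(P[0],P[2])):print(np.degrees(np.arctan2(*(p-q)[[1,0]])))
o=manip.get_obs();print(R.from_rotvec(o['tcp_rot']).as_matrix().round(3))
E
```

```text
[array([ 0.6812, -0.18  ,  0.048 ]), array([ 0.5486, -0.1895,  0.048 ]), array([ 0.6831, -0.2385,  0.048 ]), array([ 0.5535, -0.2495,  0.048 ])]
rest mid near,far [ 0.55105 -0.2195   0.048  ] [ 0.68215 -0.20925  0.048  ] [np.float64(4.097899491510414), np.float64(4.851440032700216), np.float64(4.470552697671644)]
plate top front edge [ 0.6842 -0.1806  0.088 ] [ 0.6885 -0.2362  0.088 ]
foot near corners [array([ 0.5436, -0.1899,  0.008 ]), array([ 0.5491, -0.2594,  0.008 ])]
[array([0.6742, 0.1879, 0.036 ]), array([0.577 , 0.1848, 0.036 ]), array([0.5126, 0.182 , 0.036 ])]
base [0.6852 0.1854 0.045 ] cap [0.4937 0.1819 0.036 ]
tray [array([0.714 , 0.2624, 0.022 ]), array([0.477 , 0.2515, 0.022 ]), array([0.7169, 0.1138, 0.022 ]), array([0.4821, 0.1045, 0.022 ])] [0.5975  0.18305 0.022  ]
2.633266745606697
2.2681957609795664
2.0909345141897826
[[-0.901  0.435 -0.001]
 [ 0.435  0.901 -0.001]
 [ 0.    -0.001 -1.   ]]
```

```bash
cat >> h.py <<'E'
def delta(x,y,z,yaw):  # target TCP, tool down, groove/bottle dir yaw deg -> jog numbers
    o=manip.get_obs();Rc=R.from_rotvec(o['tcp_rot'])
    a=np.radians(yaw);c,s=np.cos(a),np.sin(a)
    Rt=R.from_matrix(np.array([[-c,-s,0],[-s,c,0],[0,0,-1]]))
    d=Rc.inv().apply(np.array([x,y,z])-o['eef_pos'])*100
    print('cm',d.round(3),'deg',np.degrees((Rc.inv()*Rt).as_rotvec()).round(2),'t',o['time'],o['eef_pos'].round(4))
E
python3 -c "
from h import *
delta(.607,.185,.13,2.3)"
```

```text
cm [-46.626  -9.417   8.072] deg [ -0.06  -0.03 -28.07] t 0.1 [0.2281 0.4726 0.2107]
```

Request:
jog_arm(series=[-15.5,-3.1,0,0,0,-10,8.8,-31,-6.2,0,0,0,-20,8.8,-46.6,-9.4,2,0,0,-28.1,8.8,-46.6,-9.4,5,0,0,-28.1,8.8,-46.6,-9.4,8.1,0,0,-28.1,8.8,-46.6,-9.4,8.1,0,0,-28.1,8.8,-46.6,-9.4,8.1,0,0,-28.1,8.8,-46.6,-9.4,8.1,0,0,-28.1,8.8,-46.6,-9.4,8.1,0,0,-28.1,8.8,-46.6,-9.4,8.1,0,0,-28.1,8.8,-46.6,-9.4,8.1,0,0,-28.1,8.8,-46.6,-9.4,8.1,0,0,-28.1,8.8], newtons=20)

```text
time: 1.6
eef_pos: [0.6066, 0.1864, 0.1309]
tcp_rot: [-0.066, 3.14, 0.0]
contact_force: [0.5, 0.4, -0.4]
finger_gap: 0.0881
grip_force: 0.0
```

```bash
python3 -c "
from h import *
delta(.607,.185,.023,2.3)
a=snap('top','t1.png');b=snap('side','s1.png')
cv2.imwrite('pics/v1.png',np.hstack([cv2.resize(a[80:230,150:310],None,fx=2.5,fy=2.5),cv2.resize(b[80:230,250:410],None,fx=2.5,fy=2.5)])[...,::-1])
print(proj('top',[.607,.185,.13]),proj('side',[.607,.185,.13]))
"
```

```text
cm [-0.022 -0.142 10.788] deg [0.   0.05 0.11] t 1.6 [0.6066 0.1864 0.1309]
[224.7 158.9] [343.7 131.2]
```

View pics/v1.png

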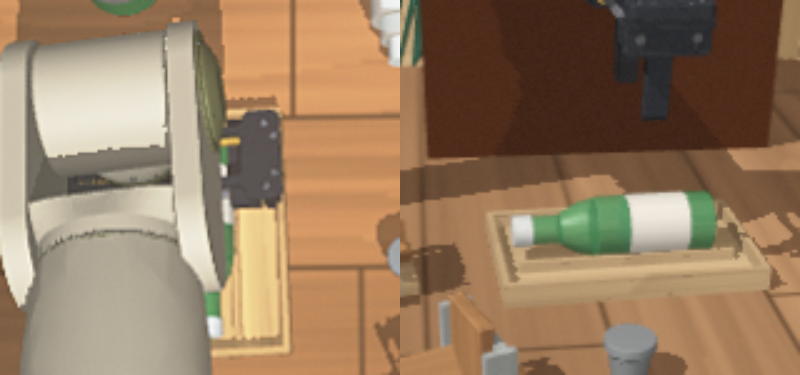

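The tool is above the bottle: the side view shows the near finger at about (352,126) over the bottle body, slightly cap-side of the label, as planned. Next I descend and grip.

Request:
jog_arm(series=[0,-0.1,4,0,0,0,8.8,0,-0.1,7,0,0,0,8.8,0,-0.1,9,0,0,0,8.8,0,-0.1,10,0,0,0,8.8,0,-0.1,10.7,0,0,0,8.8,0,-0.1,10.7,0,0,0,8.8,0,-0.1,10.7,0,0,0,8.8])

```text
time: 2.58
eef_pos: [0.6075, 0.1846, 0.0239]
tcp_rot: [-0.064, 3.14, 0.0]
contact_force: [-0.1, 0.6, 0.6]
finger_gap: 0.0881
grip_force: 0.0
```

Request:
jog_arm(series=[0,0,0,0,0,0,7.5,0,0,0,0,0,0,6.5,0,0,0,0,0,0,5.8,0,0,0,0,0,0,5,0,0,0,0,0,0,4.5,0,0,0,0,0,0,4.5,0,0,0,0,0,0,4.5,0,0,0,0,0,0,4.5], newtons=20)

```text
time: 3.58
eef_pos: [0.6072, 0.1854, 0.0237]
tcp_rot: [-0.064, 3.14, 0.002]
contact_force: [-0.0, 5.0, 3.5]
finger_gap: 0.045
grip_force: 14.5
```

```bash
python3 -c "
from h import *
a=snap('top','t2.png');b=snap('side','s2.png')
cv2.imwrite('pics/v2.png',np.hstack([cv2.resize(a[110:230,190:280],None,fx=4,fy=4),cv2.resize(b[120:220,270:410],None,fx=3,fy=4.8)[:480]])[...,::-1])
print(manip.get_obs()['contact_force'],manip.get_obs()['finger_gap'])
"
```

```text
[-0.64935933  5.35761542  4.49713746] 0.04518890432220873
```

View pics/v2.png

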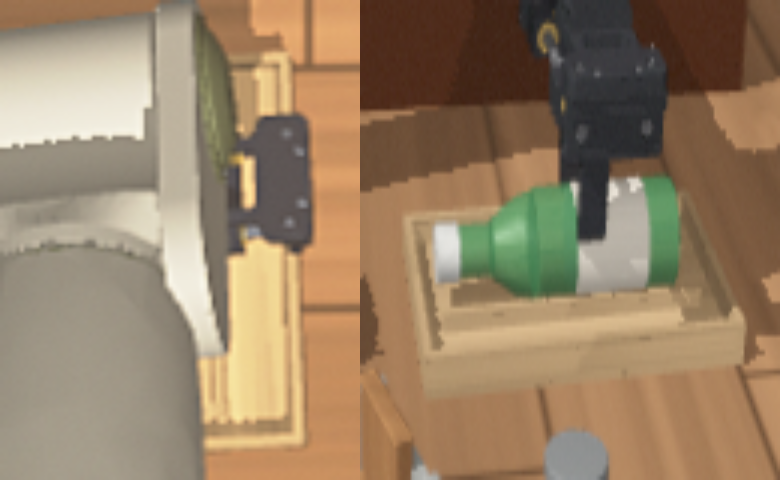

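The side view shows the fingers straddling the label, with the tips about mid-body. But the opening reads 45 mm on a 56 mm body, so I'll check how the fingers respond.

Request:
jog_arm(series=[0,0,0,0,0,0,5.6,0,0,0,0,0,0,5.6,0,0,0,0,0,0,5.6])

```text
time: 4.05
eef_pos: [0.607, 0.1842, 0.023]
tcp_rot: [0.063, -3.141, 0.001]
contact_force: [-0.2, 0.9, 0.6]
finger_gap: 0.0559
grip_force: 0.0
```

Request:
jog_arm(series=[0,0,0,0,0,0,3.5,0,0,0,0,0,0,3.5,0,0,0,0,0,0,3.5,0,0,0,0,0,0,3.5])

```text
time: 4.55
eef_pos: [0.6071, 0.1853, 0.0235]
tcp_rot: [-0.064, 3.141, 0.002]
contact_force: [-1.0, 5.5, 2.8]
finger_gap: 0.0449
grip_force: 17.4
```

```bash
python3 -c "
from h import *
for y in(.145,.157,.1625):
  for z in(.024,.034,.044): print(y,z,proj('side',[.607,y,z]))
for P in([.607,.185,.036],[.68,.185,.036],[.607,.157,.036],[.607,.185,.064],[.607,.185+.024,.036+.014],[.607,.185-.024,.036-.014]):print(P,proj('side',P))
b=manip.read_camera('side')
cv2.imwrite('pics/v3.png',cv2.resize(b[120:210,280:400],None,fx=6.5,fy=6.5,interpolation=cv2.INTER_CUBIC)[...,::-1])
"
```

```text
0.145 0.024 [344.8 182. ]
0.145 0.034 [345. 178.]
0.145 0.044 [345.2 174. ]
0.157 0.024 [343.8 179.5]
0.157 0.034 [344.  175.6]
0.157 0.044 [344.2 171.7]
0.1625 0.024 [343.4 178.4]
0.1625 0.034 [343.6 174.5]
0.1625 0.044 [343.8 170.6]
[0.607, 0.185, 0.036] [341.8 169.4]
[0.68, 0.185, 0.036] [372.4 168.1]
[0.607, 0.157, 0.036] [344.1 174.8]
[0.607, 0.185, 0.064] [342.4 158.4]
[0.607, 0.209, 0.049999999999999996] [340.2 159.6]
[0.607, 0.161, 0.022] [343.4 179.5]
```

View pics/v3.png

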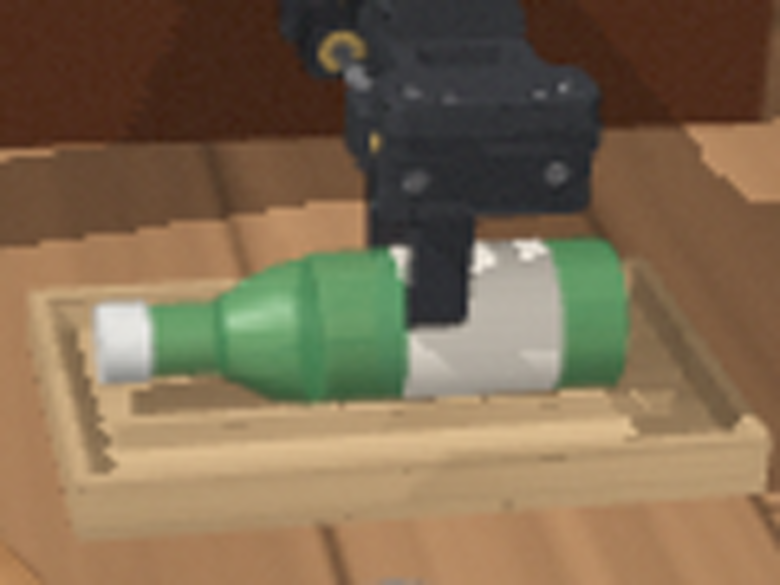

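The near fingertip shows at about (347,170), while the reported TCP height predicts about v=181. The 45 mm chord also suggests the fingers end higher than reported, so I'll quantify this.

```bash
python3 -c "
from h import *
def ony(u,v,y):
  c,d=ray('side',u,v);return c+d*(y-c[1])/d[1]
print(ony(352,127,.125),'reported .6066 .1309')
print(ony(347.2,170,.145),'reported .6071 .0235')
# bottle ends in side view, at axis height/near limb
print(ony(280+628/6.5,120+310/6.5,.185), ony(280+95/6.5,120+340/6.5,.185))
print(manip.grasp_offset)
"
```

```text
[0.61142444 0.125      0.16198175] reported .6066 .1309
[0.61092453 0.145      0.05380263] reported .6071 .0235
[0.6900192  0.185      0.03672806] [0.49746779 0.185      0.03375833]
0.0187
```

Two camera readings (+30 and +31 mm) and the chord (+29 mm) agree: the real fingertips sit about 30 mm above the reported TCP. I'll open, go down about 29 mm more while watching force, and regrip.

Request:
jog_arm(series=[0,0,0,0,0,0,8.8,0,0.1,0,0,0,0,8.8,0,0.1,0,0,0,0,8.8,0,0.1,0.5,0,0,0,8.8,0,0.1,1,0,0,0,8.8,0,0.1,1.5,0,0,0,8.8,0,0.1,2,0,0,0,8.8,0,0.1,2,0,0,0,8.8])

```text
time: 5.6
eef_pos: [0.6068, 0.1855, 0.0027]
tcp_rot: [0.064, -3.14, 0.0]
contact_force: [0.3, -0.0, -0.0]
finger_gap: 0.0879
grip_force: 0.0
```

Request:
jog_arm(series=[0,0,0.3,0,0,0,8.8,0,0,0.6,0,0,0,8.8,0,0,0.8,0,0,0,8.8,0,0,0.8,0,0,0,8.8])

```text
time: 6.1
eef_pos: [0.607, 0.1855, -0.005]
tcp_rot: [0.064, -3.141, 0.0]
contact_force: [0.1, -0.9, 0.7]
finger_gap: 0.0879
grip_force: 0.0
```

Request:
jog_arm(series=[0,0,0,0,0,0,7.5,0,0,0,0,0,0,6.5,0,0,0,0,0,0,5.8,0,0,0,0,0,0,4.5,0,0,0,0,0,0,4.5,0,0,0,0,0,0,4.5,0,0,0,0,0,0,4.5], newtons=20)

```text
time: 6.98
eef_pos: [0.6071, 0.1856, -0.0047]
tcp_rot: [-0.064, 3.141, 0.0]
contact_force: [-0.2, 1.0, 1.5]
finger_gap: 0.0556
grip_force: 20.0
```

The opening is now 55.6 mm, a full-diameter grip. So the bottle axis is at reported z + 40.7 mm, and seated height (64 mm) means reported z = 23.3 mm. Next I lift, and refine the groove line from the first picture.

Request:
jog_arm(series=[0,0,-0.5,0,0,0,4.5,0,0,-1.5,0,0,0,4.5,0,0,-3.5,0,0,0,4.5,0,0,-6,0,0,0,4.5,0,0,-8.5,0,0,0,4.5,0,0,-11,0,0,0,4.5,0,0,-13,0,0,0,4.5,0,0,-13,0,0,0,4.5,0,0,-13,0,0,0,4.5])

```text
time: 8.1
eef_pos: [0.6067, 0.1855, 0.1248]
tcp_rot: [0.064, -3.14, 0.0]
contact_force: [0.0, -0.0, -3.5]
finger_gap: 0.0555
grip_force: 20.0
```

```bash
python3 - <<'E'
from h import *
f=lambda x,y,z:onz('top',355+x/5,95+y/5,z)
cl=lambda p:(p[1]-(p[0]-.59)*np.tan(np.radians(4.5))).round(4)
for n,p in dict(slitnear=f(237,468,.022),slitfar=f(202,195,.022),brackets=(f(128,145,.088)+f(291,128,.088))/2,plate=(f(163,165,.088)+f(283,155,.088))/2,foot=(f(165,493,.008)+f(307,480,.008))/2,knobs=(f(95,190,.06)+f(300,178,.06))/2,flankin=(f(230,470,.03)+f(245,462,.03))/2).items(): print(n,p,'y at .59:',cl(p))
o=manip.get_obs();print(o['contact_force'],o['finger_gap'])
# side view check of far-side rest features and of held bottle
b=manip.read_camera('side');a=cv2.imread('pics/side0.png')
v=np.hstack([cv2.resize(b[60:190,280:410][...,::-1],None,fx=3,fy=3),cv2.resize(a[225:325,335:475],None,fx=2.8,fy=3.9)])
cv2.imwrite('pics/v4.png',v)
delta(.588,-.219,.125,4.5)
E
```

```text
slitnear [ 0.5532 -0.2226  0.022 ] y at .59: -0.2197
slitfar [ 0.6881 -0.2109  0.022 ] y at .59: -0.2186
brackets [ 0.6976  -0.20265  0.088  ] y at .59: -0.2111
plate [ 0.68635 -0.2084   0.088  ] y at .59: -0.216
foot [ 0.54635 -0.22465  0.008  ] y at .59: -0.2212
knobs [ 0.68295 -0.20165  0.06   ] y at .59: -0.209
flankin [ 0.55295 -0.22125  0.03   ] y at .59: -0.2183
[ 0.04634871 -0.04555226 -3.46608226] 0.05548738957142956
cm [  3.497 -40.335  -0.049] deg [-0.   -0.09 -2.17] t 8.15 [0.6066 0.1854 0.1244]
```

View pics/v4.png

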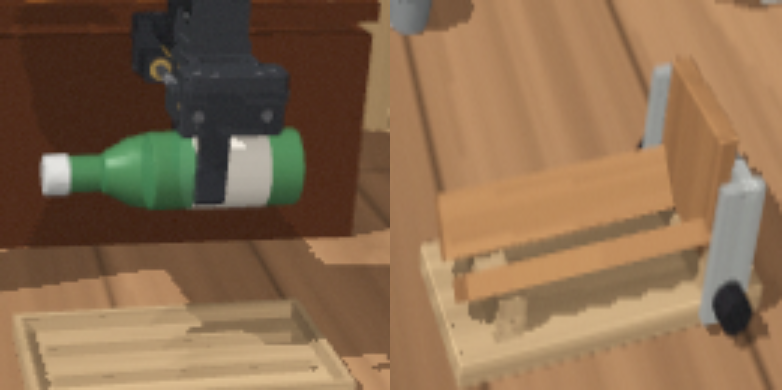

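The bottle hangs level in the grip, weighing about 3.5 N. The chosen rest shows its groove open towards the near end and its stop at the far end. The slit, plate and foot put the groove at y ≈ −0.218 at x = 0.59, with the stop face near x ≈ 0.686. Next I carry the bottle there, with its base about 20 mm short of the stop.

Request:
jog_arm(series=[0.1,-1.5,0,0,0,0,4.5,0.4,-5,0,0,0,-0.3,4.5,0.8,-9.5,0,0,0,-0.6,4.5,1.2,-14.5,0,0,0,-0.9,4.5,1.6,-19.5,0,0,0,-1.2,4.5,2,-24.5,0,0,0,-1.5,4.5,2.4,-29.5,0,0,0,-1.8,4.5,2.8,-34,0,0,0,-2,4.5,3.1,-37.5,0,0,0,-2.2,4.5,3.3,-39.5,0,0,0,-2.2,4.5,3.3,-40.2,0,0,0,-2.2,4.5,3.3,-40.2,0,0,0,-2.2,4.5,3.3,-40.2,0,0,0,-2.2,4.5])

```text
time: 9.78
eef_pos: [0.5906, -0.2164, 0.1252]
tcp_rot: [0.126, -3.139, -0.0]
contact_force: [-0.2, 0.1, -2.1]
finger_gap: 0.0557
grip_force: 20.0
```

```bash
python3 - <<'E'
from h import *
a=snap('top','t5.png');b=snap('side','s5.png')
cv2.imwrite('pics/v5.png',np.hstack([cv2.resize(a[100:210,340:440],None,fx=3.6,fy=3.6),cv2.resize(b[190:330,320:480],None,fx=2.7,fy=2.83)])[...,::-1])
delta(.59,-.218,.0233,4.5)
E
```

```text
cm [ 0.072 -0.139 10.203] deg [0.  0.  0.1] t 9.875 [ 0.5906 -0.2166  0.1253]
```

View pics/v5.png

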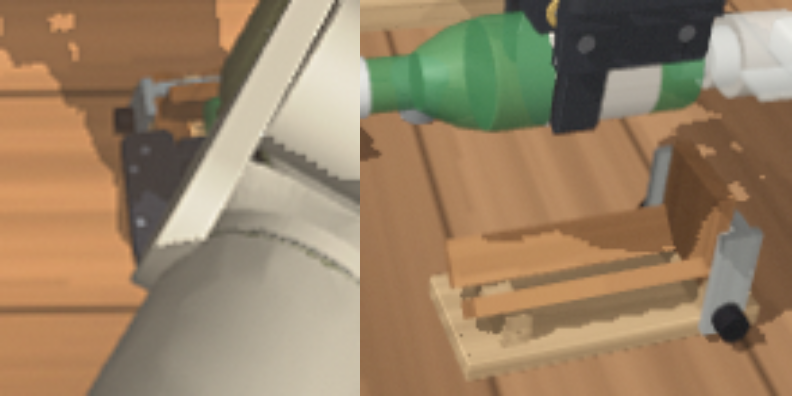

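The bottle hangs over the rest along the groove; its base edge is at about (448,218) in the side view. I'll check base-to-stop clearance by ray.

```bash
python3 - <<'E'
from h import *
def ony(u,v,y):
  c,d=ray('side',u,v);return (c+d*(y-c[1])/d[1]).round(4)
print('base limb',ony(447.8,218,-.225),ony(447.8,218,-.212))
a=cv2.imread('pics/side0.png')
# plate front edges from v4: right half scale 2.8,3.9 origin (335,225), x0=390
px=lambda x,y:(335+(x-390)/2.8,225+y/3.9)
print('front face near top corner (z .088)',onz('side',*px(718,152),.088),'far top',onz('side',*px(676,60),.088),'foot near corners',onz('side',*px(425,245),.008),onz('side',*px(463,362),.008))
E
```

```text
base limb [ 0.6755 -0.225   0.1573] [ 0.6824 -0.212   0.1486]
front face near top corner (z .088) [ 0.6882 -0.2414  0.088 ] far top [ 0.6881 -0.1822  0.088 ] foot near corners [ 0.5494 -0.1843  0.008 ] [ 0.5566 -0.2515  0.008 ]
```

Clearance is about 18 mm, so I lower in stages.

Request:
jog_arm(series=[0,-0.1,3,0,0,0,4.5,0,-0.1,6,0,0,0,4.5,0,-0.1,8,0,0,0,4.5,0,-0.1,9,0,0,0,4.5,0,-0.1,9.4,0,0,0,4.5,0,-0.1,9.6,0,0,0,4.5,0,-0.1,9.6,0,0,0,4.5,0,-0.1,9.6,0,0,0,4.5])

```text
time: 10.88
eef_pos: [0.5907, -0.2186, 0.0297]
tcp_rot: [-0.124, 3.138, -0.001]
contact_force: [0.3, 0.2, -2.5]
finger_gap: 0.0552
grip_force: 20.0
```

Request:
jog_arm(series=[0,0,0.1,0,0,0,4.5,0,0,0.2,0,0,0,4.5,0,0,0.3,0,0,0,4.5,0,0,0.3,0,0,0,4.5])

```text
time: 11.38
eef_pos: [0.5905, -0.2184, 0.0262]
tcp_rot: [-0.124, 3.139, 0.0]
contact_force: [0.2, 1.6, -1.4]
finger_gap: 0.0557
grip_force: 20.0
```

Request:
jog_arm(series=[0,0.15,0,0,0,0,4.5,0,0.2,0,0,0,0,4.5,0,0.2,0.1,0,0,0,4.5,0,0.2,0.1,0,0,0,4.5,0,0.2,0.1,0,0,0,4.5])

```text
time: 12.0
eef_pos: [0.5903, -0.2165, 0.0252]
tcp_rot: [0.124, -3.139, -0.0]
contact_force: [-0.3, -0.2, -3.1]
finger_gap: 0.0555
grip_force: 20.0
```

Request:
jog_arm(series=[0,0,0.1,0,0,0,4.5,0,0,0.1,0,0,0,4.5,0,0,0.1,0,0,0,4.5])

```text
time: 12.38
eef_pos: [0.5904, -0.2166, 0.0246]
tcp_rot: [-0.124, 3.139, -0.001]
contact_force: [-2.4, -0.1, 2.3]
finger_gap: 0.0554
grip_force: 20.0
```

Request:
jog_arm(series=[0,0,0.1,0,0,0,4.5,0,0,0.1,0,0,0,4.5,0,0,0.1,0,0,0,4.5])

```text
time: 12.75
eef_pos: [0.5905, -0.2168, 0.0244]
tcp_rot: [-0.125, 3.138, -0.001]
contact_force: [-4.2, 1.6, 9.3]
finger_gap: 0.0558
grip_force: 20.0
```

It is seated on both flanks (about 12 N down, balanced sideways). I relax the push slightly and open gently.

Request:
jog_arm(series=[0,0,-0.1,0,0,0,4.5,0,0,-0.1,0,0,0,4.5,0,0,-0.1,0,0,0,5.7,0,0,-0.1,0,0,0,6,0,0,-0.1,0,0,0,7,0,0,-0.1,0,0,0,7.5,0,0,-0.1,0,0,0,8,0,0,-0.1,0,0,0,8,0,0,-0.1,0,0,0,8,0,0,-0.1,0,0,0,8])

```text
time: 14.0
eef_pos: [0.5904, -0.2165, 0.0242]
tcp_rot: [-0.124, 3.139, -0.0]
contact_force: [-0.6, -0.3, -0.8]
finger_gap: 0.0803
grip_force: 0.0
```

```bash
python3 - <<'E'
from h import *
a=snap('top','t6.png');b=snap('side','s6.png')
cv2.imwrite('pics/v6.png',cv2.resize(b[190:330,300:480],None,fx=4.2,fy=4.2)[...,::-1])
E
```

```text
(no output)
```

View pics/v6.png

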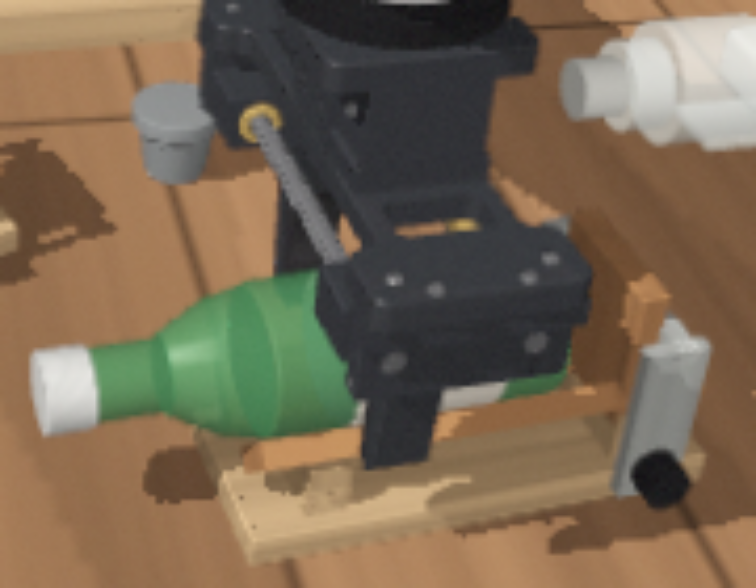

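The bottle lies in the groove, base clear of the stop and cap overhanging the near end at about (60,390) in the crop. For a centred push that can't lift it off a flank, I'll use closed fingers on the cap's flat end. So I lift, move back along the groove, close and descend behind the cap.

Request:
jog_arm(series=[0,0,-2,0,0,0,8,0,0,-5,0,0,0,8,0,0,-8,0,0,0,8,3,0,-8,0,0,0,6,8,0,-8,0,0,0,3,12,0,-8,0,0,0,0,14.5,0,-8,0,0,0,0,14.5,0,-8,0,0,0,0,14.5,0,-8,0,0,0,0,14.5,0,-8,0,0,0,0,14.5,0,-6,0,0,0,0,14.5,0,-3,0,0,0,0,14.5,0,-1,0,0,0,0,14.5,0,0,0,0,0,0,14.5,0,0,0,0,0,0,14.5,0,0,0,0,0,0], newtons=20)

```text
time: 16.1
eef_pos: [0.4463, -0.2282, 0.0249]
tcp_rot: [-0.124, 3.138, -0.001]
contact_force: [-0.3, 0.0, -0.7]
finger_gap: 0.0004
grip_force: 0.0
```

```bash
python3 - <<'E'
from h import *
a=snap('top','t7.png');b=snap('side','s7.png')
cv2.imwrite('pics/v7.png',np.hstack([cv2.resize(a[110:260,350:450],None,fx=3,fy=3),cv2.resize(b[190:340,270:470],None,fx=2.45,fy=3)])[...,::-1])
print(manip.get_obs()['finger_gap'])
E
```

```text
0.0005705681518302721
```

View pics/v7.png

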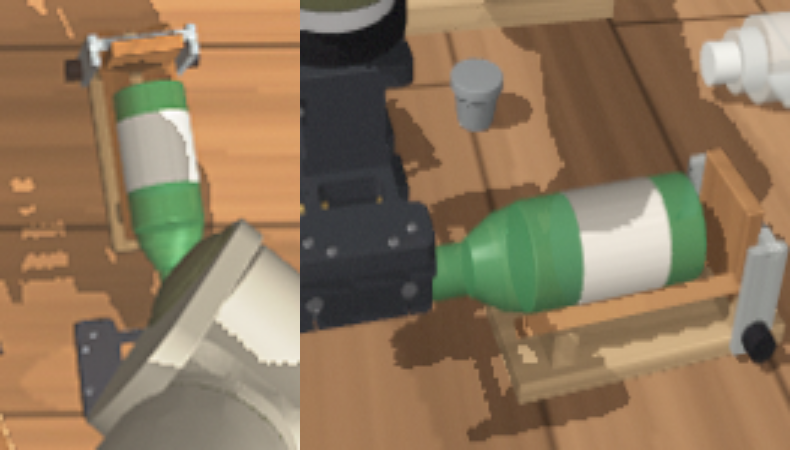

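Both views show the bottle straight in the groove with a clear gap of about 15 mm to the stop. Advancing towards the cap now.

Request:
jog_arm(series=[-0.5,0,0,0,0,0,0,-1,0,0,0,0,0,0,-1.4,0,0,0,0,0,0,-1.8,0,0,0,0,0,0,-1.8,0,0,0,0,0,0])

```text
time: 16.82
eef_pos: [0.464, -0.2265, 0.0242]
tcp_rot: [-0.125, 3.139, -0.0]
contact_force: [0.3, 0.4, -0.7]
finger_gap: 0.0002
grip_force: 0.0
```

Request:
jog_arm(series=[-0.2,0,0,0,0,0,0,-0.4,0,0,0,0,0,0,-0.6,0,0,0,0,0,0,-0.8,0,0,0,0,0,0,-0.8,0,0,0,0,0,0])

```text
time: 17.45
eef_pos: [0.4717, -0.2258, 0.0242]
tcp_rot: [0.124, -3.139, -0.0]
contact_force: [-1.1, 0.6, 0.2]
finger_gap: 0.0008
grip_force: 0.8
```

Request:
jog_arm(series=[-0.1,0,0,0,0,0,0,-0.2,0,0,0,0,0,0,-0.3,0,0,0,0,0,0,-0.4,0,0,0,0,0,0,-0.4,0,0,0,0,0,0])

```text
time: 18.08
eef_pos: [0.4758, -0.2255, 0.0242]
tcp_rot: [-0.124, 3.139, 0.0]
contact_force: [-1.8, 0.7, -0.3]
finger_gap: 0.0005
grip_force: 0.9
```

Request:
jog_arm(series=[-0.1,0,0,0,0,0,0,-0.2,0,0,0,0,0,0,-0.3,0,0,0,0,0,0,-0.4,0,0,0,0,0,0,-0.4,0,0,0,0,0,0])

```text
time: 18.7
eef_pos: [0.4798, -0.2252, 0.0242]
tcp_rot: [-0.124, 3.139, -0.0]
contact_force: [-2.2, 1.1, 0.0]
finger_gap: 0.0001
grip_force: 1.0
```

Request:
jog_arm(series=[-0.1,0,0,0,0,0,0,-0.2,0,0,0,0,0,0,-0.2,0,0,0,0,0,0])

```text
time: 19.08
eef_pos: [0.4818, -0.2251, 0.0242]
tcp_rot: [-0.124, 3.139, -0.0]
contact_force: [-1.9, 0.6, 1.1]
finger_gap: 0.0004
grip_force: 1.1
```

Request:
jog_arm(series=[-0.1,0,0,0,0,0,0,-0.2,0,0,0,0,0,0,-0.2,0,0,0,0,0,0])

```text
time: 19.45
eef_pos: [0.4838, -0.2249, 0.0242]
tcp_rot: [-0.124, 3.139, -0.0]
contact_force: [-2.1, 1.2, 0.4]
finger_gap: 0.0004
grip_force: 1.1
```

Request:
jog_arm(series=[-0.05,0,0,0,0,0,0,-0.1,0,0,0,0,0,0,-0.1,0,0,0,0,0,0])

```text
time: 19.82
eef_pos: [0.4847, -0.2248, 0.0242]
tcp_rot: [0.124, -3.139, -0.0]
contact_force: [-2.5, 1.2, 0.6]
finger_gap: 0.0006
grip_force: 1.3
```

Request:
jog_arm(series=[-0.05,0,0,0,0,0,0,-0.1,0,0,0,0,0,0,-0.1,0,0,0,0,0,0])

```text
time: 20.2
eef_pos: [0.4857, -0.2248, 0.0242]
tcp_rot: [-0.124, 3.139, -0.0]
contact_force: [-2.7, 1.2, 0.2]
finger_gap: 0.0007
grip_force: 1.3
```

Request:
jog_arm(series=[-0.05,0,0,0,0,0,0,-0.1,0,0,0,0,0,0,-0.1,0,0,0,0,0,0])

```text
time: 20.58
eef_pos: [0.4867, -0.2247, 0.0242]
tcp_rot: [-0.124, 3.139, -0.0]
contact_force: [-1.8, 1.3, 0.2]
finger_gap: 0.0005
grip_force: 1.3
```

Request:
jog_arm(series=[-0.05,0,0,0,0,0,0,-0.1,0,0,0,0,0,0,-0.1,0,0,0,0,0,0])

```text
time: 20.95
eef_pos: [0.4877, -0.2246, 0.0242]
tcp_rot: [-0.124, 3.139, -0.0]
contact_force: [-3.1, 1.0, 0.7]
finger_gap: 0.0004
grip_force: 1.3
```

```bash
python3 - <<'E'
from h import *
a=snap('top','t8.png')
for n in('t7.png','t8.png'):
    im=cv2.imread('pics/'+n).astype(int)[100:175,380:425]
    m=(im[...,1]-im[...,2]>15); ys=np.nonzero(m.sum(1)>5)[0]; print(n,'green top row',ys.min()+100, onz('top',400,ys.min()+100,.078))
print(manip.get_obs()['contact_force'])
E
```

```text
t7.png green top row 137 [ 0.6654 -0.2104  0.078 ]
t8.png green top row 129 [ 0.6845 -0.2112  0.078 ]
[-3.44755474  0.95573338  1.43740474]
```

The base edge is near x ≈ 0.684, within a few mm of the stop. I'll continue in 1 mm steps, watching the force.

Request:
jog_arm(series=[-0.05,0,0,0,0,0,0,-0.1,0,0,0,0,0,0,-0.1,0,0,0,0,0,0])

```text
time: 21.38
eef_pos: [0.4887, -0.2245, 0.0242]
tcp_rot: [-0.124, 3.139, -0.0]
contact_force: [-3.1, 1.6, 0.9]
finger_gap: 0.0005
grip_force: 1.3
```

Request:
jog_arm(series=[-0.05,0,0,0,0,0,0,-0.1,0,0,0,0,0,0,-0.1,0,0,0,0,0,0])

```text
time: 21.75
eef_pos: [0.4897, -0.2245, 0.0242]
tcp_rot: [-0.124, 3.139, -0.0]
contact_force: [-4.4, 1.2, 0.1]
finger_gap: 0.0003
grip_force: 1.3
```

Request:
jog_arm(series=[-0.05,0,0,0,0,0,0,-0.1,0,0,0,0,0,0,-0.1,0,0,0,0,0,0])

```text
time: 22.12
eef_pos: [0.4907, -0.2244, 0.0242]
tcp_rot: [-0.124, 3.139, -0.0]
contact_force: [-1.6, 1.2, 0.6]
finger_gap: 0.0003
grip_force: 1.3
```

Request:
jog_arm(series=[-0.05,0,0,0,0,0,0,-0.1,0,0,0,0,0,0,-0.1,0,0,0,0,0,0])

```text
time: 22.5
eef_pos: [0.4915, -0.2243, 0.0242]
tcp_rot: [0.124, -3.139, -0.0]
contact_force: [-4.0, 0.8, 1.4]
finger_gap: 0.0005
grip_force: 2.0
```

Request:
jog_arm(series=[-0.05,0,0,0,0,0,0,-0.05,0,0,0,0,0,0,-0.05,0,0,0,0,0,0])

```text
time: 22.88
eef_pos: [0.4916, -0.2241, 0.024]
tcp_rot: [0.124, -3.138, -0.001]
contact_force: [-6.6, 1.1, 1.6]
finger_gap: 0.0003
grip_force: 3.2
```

Request:
jog_arm(series=[-0.05,0,0,0,0,0,0,-0.05,0,0,0,0,0,0,-0.05,0,0,0,0,0,0])

```text
time: 23.25
eef_pos: [0.4916, -0.224, 0.0239]
tcp_rot: [0.124, -3.137, -0.002]
contact_force: [-8.4, 0.5, 1.1]
finger_gap: 0.0005
grip_force: 4.3
```

The base is against the stop (TCP stalls, force rises about 2.5 N per 0.5 mm). I press to about 10 N net and hold.

Request:
jog_arm(series=[-0.05,0,0,0,0,0,0,-0.1,0,0,0,0,0,0,-0.1,0,0,0,0,0,0,-0.1,0,0,0,0,0,0,-0.1,0,0,0,0,0,0])

```text
time: 23.88
eef_pos: [0.4917, -0.2239, 0.0238]
tcp_rot: [0.125, -3.134, -0.003]
contact_force: [-14.4, 0.8, 3.7]
finger_gap: 0.0003
grip_force: 6.9
```

Held at about 14 N, roughly 11–12 N on the stop. Backing off straight, then up.

Request:
jog_arm(series=[0,0,0,0,0,0,0,0.1,0,0,0,0,0,0,0.2,0,0,0,0,0,0,0.5,0,0,0,0,0,0,1.5,0,0,0,0,0,0,4,0,0,0,0,0,0,6,0,-2,0,0,0,0,6,0,-7,0,0,0,0,8,0,-12,0,0,0,0,11,8,-12,0,0,0,0,13,14,-12,0,0,0,0,13,20,-12,0,0,0,0,13,24,-12,0,0,0,0,13,24,-12,0,0,0,0,13,24,-12,0,0,0,0])

```text
time: 25.75
eef_pos: [0.3453, 0.0044, 0.1444]
tcp_rot: [-0.125, 3.138, -0.001]
contact_force: [0.5, -0.3, 0.4]
finger_gap: 0.0005
grip_force: 0.0
```

```bash
python3 - <<'E'
from h import *
a=snap('top','t9.png');b=snap('side','s9.png')
cv2.imwrite('pics/v9.png',np.hstack([cv2.resize(a[100:220,350:450],None,fx=3.6,fy=3.6),cv2.resize(b[200:330,320:470],None,fx=2.8,fy=3.323)])[...,::-1])
E
```

```text
(no output)
```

View pics/v9.png

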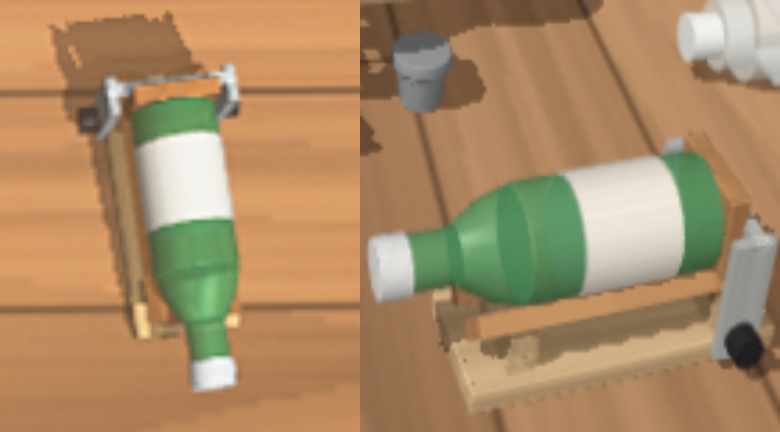

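Both views show the bottle straight in the groove with its base flush against the stop (top crop about (178,98)). The arm is clear, so I hand the job in.

```bash
python3 -c "
from station import manip
print(manip.sign_off())"
```

```text
the job is handed in; nothing more can be done
None
```

I handed the job in: the bottle lies in the rightmost rest's groove, pressed against the stop at an estimated 11–12 N and released; the final pictures show its base flush, but no verdict came back.

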